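Set the burr gap of a coffee grinder

TASK

Reset the coffee grinder's burr gap: turn the bar-shaped adjuster on its top clockwise (seen from above) until you feel the burrs meet and it comes up snug, without forcing it, then back it off a quarter of a turn and let go. Do not disturb the things around it.

Things in the scene. Friction and masses are not known exactly. Their poses are not given: they have to be found in the camera images.
- grinder: Coffee grinder, hopper lifted off, fixed: round steel body 100 mm across, flat grey top (98 mm across) 104 mm above the worktop with raised ticks every 30 degrees. A black spout juts out to 95 mm from the axis on its -x side, 60 to 84 mm up. Origin: on its axis, at the worktop; z up.
- adjuster: The burr adjuster: a screw on the grinder's axis with a black bar-shaped knob along this body's x axis. Clockwise from above screws it down, 2 mm a turn. It turns with about 0.06 N m, stays where left, and bottoms 0.8 to 3.4 rad clockwise of the start, differently every time. Origin: on the axis, at the screw's hidden lower tip; z up.
- grip (a point): Point on the adjuster's axis inside the bar, 136 mm above the worktop; axes as the adjuster's. The bar stands 112 to 146 mm above the worktop on a disc 40 mm across (106 to 112 mm); it is 12 mm thick (y) and its upright flat sides, good to grip, run from -23 to +23 mm in x. Other end at -24 mm.
- nose (a point): Upper tip of the bar's pointed nose, 30 mm from the axis along the adjuster's +x, 145 mm above the worktop. A thin bright line on the bar's top also marks this half; it shows how far the bar has been turned.
- lower_burr: Lower burr, hidden in the grinder, on which the screw bottoms: torque then climbs by about 0.25 N m in each 0.1 rad. Snug is 0.18 N m or more, friction included; stop at 0.3 to 0.4; 0.8 damages the burrs. Origin: its top face; height varies by tenths of a mm. The screw tip's height above it (0 to 1.1 mm) is the burr gap, too fine for readings good to 1.5 mm.
- glass: Small clear glass, 51 mm across, 58 high, standing under the grinder's spout. To be left alone. Origin: centre of its underside.
- teaspoon: Teaspoon 131x27x13 mm lying right of the grinder. To be left alone. Origin: centre of its underside.
- small_mug: White espresso mug, 63 mm across, 52 high, left of the grinder. To be left alone. Origin: centre of its underside (of the box round cup and handle).
- pepper_mill: Glass mill with a grey cap, 44 mm across, 90 high, behind the grinder. To be left alone. Origin: centre of its underside.
- spice_jar: Spice jar, 45 mm across, 106 high, near the wall on the right. To be left alone. Origin: centre of its underside.
- loose_knob: Spare dark round knob, 29 mm across, 18 high, lying loose behind the grinder; it is no part of the job. To be left alone. Origin: centre of its underside.
- tape_ring: Flat roll of tape, 84 mm across, 14 high, on the left. To be left alone. Origin: centre of its underside.

How it is judged (in metres and radians):
On the way:
1. the adjuster is screwed down snug on the lower burr (over 12 N on its stop 11 mm from the axis, which takes 0.12 N m) (contact force between adjuster and lower_burr above 12 N), for 0.2 s.
At the end, for the whole second after the job is handed in: After having been bottomed, the adjuster stands a quarter of a turn, give or take 25 degrees, anticlockwise of where the burrs meet (a burr gap of 0.36 to 0.64 mm at 2 mm a turn), at rest and let go (z of adjuster in the frame of lower_burr between 0.00036 and 0.00064 m and angular speed of adjuster below 0.05 rad/s); the robot touches nothing.
It fails at once if the adjuster is forced: more than 78 N on its stop 11 mm from the axis, which takes 0.8 N m (contact force between adjuster and lower_burr above 78 N).
It fails at once if one of the loose things around (glass, teaspoon, mug, mill, spice jar, spare knob, tape) is moved by more than 20 mm (distance of any of glass, teaspoon, small_mug, pepper_mill, spice_jar, loose_knob, tape_ring from where it was at the start of the episode above 0.02 m).
It also fails if it takes over 54 s, if anything falls off the work surface, if the arm or the gripper's body presses on something with over 40 N, if the wrist force passes 120 N, or if a joint passes its speed limit or range.

ROBOT

A 7-joint arm with a two-finger parallel gripper is mounted at the origin on a cart in front of the work surface, level with it; the furniture and walls round the work are solid. World frame = base frame: x ahead of the robot, y to its left, z up, the work surface at z = 0. Lengths are in mm, angles in rad, forces in N, time in s.
With the tool pointing down it reaches from about 400 to 875 mm from the base axis. Payload 6.5 kg.
Tool frame: the origin (TCP) lies on the mounting face of the last link; the fingertips stand 173 mm ahead of it and the grasp point (between the pads) lies 155 mm ahead of it; z points along the fingers, y is the direction in which the jaws open and shut (so a half turn about z gives the same grasp; the last joint's range is limited). The gripper opens to 85 mm and grips with 20 to 120 N. Pads are 22 mm wide; open, the fingers measure 114 mm over their backs; the gripper's body (76 mm by 85 mm) begins 54 mm behind the grasp point. The pads swing forward as they close: fully open they stand 13 mm farther back than shut.
Start: joints at [-1.395, 0.536, -0.004, 1.538, 0.003, 1.067, -0.071], TCP at [155.634, 631.085, 404.69] pointing down, gripper open.
Joint ranges: [-2.7, 2.7], [-0.37, 2.16], [-1.27, 1.26], [0.24, 2.4], [-1.31, 4.45], [0.19, 1.91], [-2.76, 2.76]. Speed limits (rad/s): [2.39, 2.39, 3.14, 3.14, 3.14, 3.14, 3.14].

INTERFACE

Orientations are given as a 3x3 rotation matrix whose columns are the frame's x, y, z axes.
In Python, from plant import read_state, camera, calibration, ticket gives the robot as it stands.
- The arm moves only by the tool apply_moves, never from a script. Its argument "increments" is one flat list of numbers, 7 for each row, row after row: the gripper's target within -1 to 1 (shut at 1, half-way at 0, fully open at -1), then the shift along the world's x, y, z in mm, then the turn, a rotation vector about the world's x, y, z in rad. A call has 1 to 20 rows; each row is the pose to reach, as a shift and turn from the pose commanded when the call began; what a row does not reach only later rows make up. A row lasts 1/10 s, in which the tool goes at most 50 mm and 8.59 degrees, less where a joint would pass 70% of its speed; a pose out of reach is approached as far as the arm can. A call with a gripper value outside its range is refused whole. The fingers move at their own pace and stop on an object; "grip_force" is the grip in N (left out, the last holds). Time passes only in rows, so rows that repeat a pose let the fingers close. It gives the time, the measured TCP pose, the force and the opening at its end, in the units of the state.
- read_state(): the state, without advancing time (a new reading comes with each control period).
- camera(name): name is "side" or "top"; returns the picture (480x640x3 uint8, red, green, blue); there is no depth.
- calibration(name): a dict with "fx", "fy", "cx", "cy" (pixels), "k1" (the pictures are not rectified: a ray, as slopes to the right and down, at radius r is drawn at 1 + k1 r^2 times it, then the intrinsics apply), "rvec" (rotation vector, rad) and "tvec" (3), from world to camera coordinates, as OpenCV has them. Camera axes: x right, y down, z forward; pixel columns grow to the right and rows downward; lengths in mm; the calibration is good to about 2 mm. A picture is of the moment at which its call begins. calibration takes no time and is no camera call.
- ticket.hand_in(): hands the job in, once; it reports no verdict.
The state is a dict: "time_s": time; "qpos": joint angles; "dq": joint speeds; "tau": joint torques, N m; "position": TCP position; "tool_rot": TCP orientation; "wrist_force": force on the tool from outside, world axes, zero at the start; "ft_torque": the same for the moment, N m; "opening": finger opening in mm.
Only numpy, scipy, OpenCV 4.12 (cv2) and the standard library are available. Lean on these libraries where they do the work, as an engineer would, in place of code of your own. Each camera call takes 0.05 s, during which the arm holds its last target.

## Working session

There is one attempt and no reset: what is moved stays moved. The work goes in short steps, Python scripts to look and compute and a tool call to move; the robot and the scene stay as the last step left them, time stands still between calls to the robot, and variables do not carry over. Pictures are saved under pics/ and viewed, and the job is handed in when it is done.

Besides the shell and the picture viewer there is one more tool, called after "Request:" by a JSON object that holds its "api" and its "payload". apply_moves: Moves the arm, as the interface text tells. Its arguments: {"type":"object","properties":{"increments":{"type":"array"},"grip_force":{"type":"number"}},"required":["increments"]}

```bash
mkdir -p pics; ls; cat > h.py <<'E'
import numpy as np,cv2
from plant import read_state,camera,calibration,ticket
def cal(n):
    c=calibration(n);R=cv2.Rodrigues(np.array(c["rvec"],float))[0];t=np.array(c["tvec"],float).ravel();return c,R,t
def ray(n,u,v):
    c,R,t=cal(n);K=np.array([[c["fx"],0,c["cx"]],[0,c["fy"],c["cy"]],[0,0,1]])
    p=cv2.undistortPoints(np.array([[[u,v]]],float),K,np.array([c["k1"],0,0,0.]))[0,0]
    return -R.T@t, R.T@np.array([p[0],p[1],1])
def onz(n,u,v,z):
    o,d=ray(n,u,v);return o+d*(z-o[2])/d[2]
def proj(n,P):
    c,R,t=cal(n);K=np.array([[c["fx"],0,c["cx"]],[0,c["fy"],c["cy"]],[0,0,1]])
    return cv2.projectPoints(np.array(P,float).reshape(-1,1,3),R,t,K,np.array([c["k1"],0,0,0.]))[0][:,0]
def snap(n,f):
    im=camera(n);cv2.imwrite("pics/"+f,im[:,:,::-1]);return im
E
python3 - <<'E'
from h import *
for n in("side","top"): snap(n,n+"0.png");c,R,t=cal(n);print(n,-R.T@t,c["fx"],c["k1"])
s=read_state();print({k:np.round(v,3) for k,v in s.items()})
E
```

```text
pics
side [ 168.18939168 -632.74461203  580.77330554] 440.49096013100444 -0.11225160045108588
top [ 416.47725677   70.01498442 1040.69587183] 452.5909833618996 -0.01508810363199914
{'time_s': np.float64(0.1), 'qpos': array([-1.395,  0.537, -0.004,  1.539,  0.003,  1.067, -0.071]), 'dq': array([ 0.   , -0.003, -0.   , -0.001, -0.   ,  0.001,  0.   ]), 'tau': array([ 2.0000e-03, -5.8457e+01,  1.0510e+00, -2.5978e+01,  1.3000e-02,
        5.0000e-03,  0.0000e+00]), 'position': array([155.56 , 630.805, 403.881]), 'tool_rot': array([[-0.971,  0.239, -0.   ],
       [ 0.239,  0.971, -0.002],
       [-0.   , -0.002, -1.   ]]), 'wrist_force': array([-0.042,  0.736, -0.413]), 'ft_torque': array([ 0.003, -0.017, -0.008]), 'opening': np.float64(85.174)}
```

View pics/side0.png

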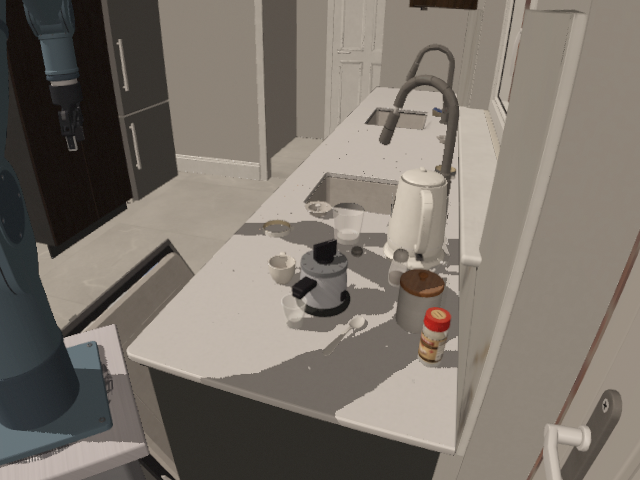

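View pics/top0.png

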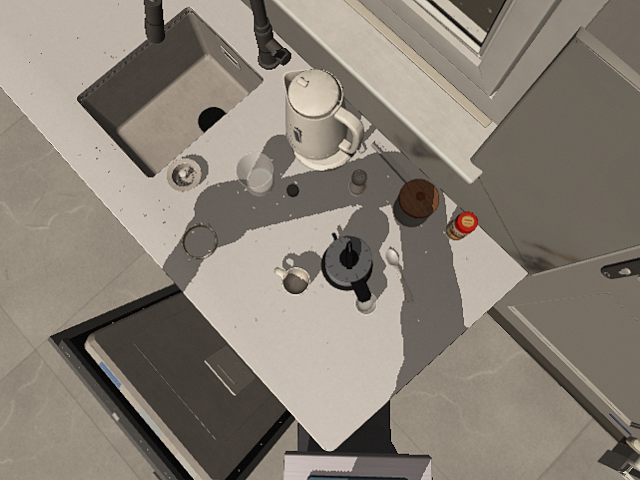

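The side view shows the grinder at about (323,280) with the bar on top at (324,250). In the top view it is at (348,262). I'll zoom in.

```bash
python3 - <<'E'
from h import *
a=cv2.imread("pics/top0.png")[215:315,290:420];b=cv2.imread("pics/side0.png")[220:320,260:390]
cv2.imwrite("pics/z0.png",np.hstack([cv2.resize(x,None,fx=3,fy=3,interpolation=cv2.INTER_CUBIC) for x in(a,b)]))
a=cv2.imread("pics/top0.png")[235:290,318:380];cv2.imwrite("pics/z1.png",cv2.resize(a,None,fx=10,fy=10,interpolation=cv2.INTER_NEAREST))
E
```

```text
(no output)
```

View pics/z0.png

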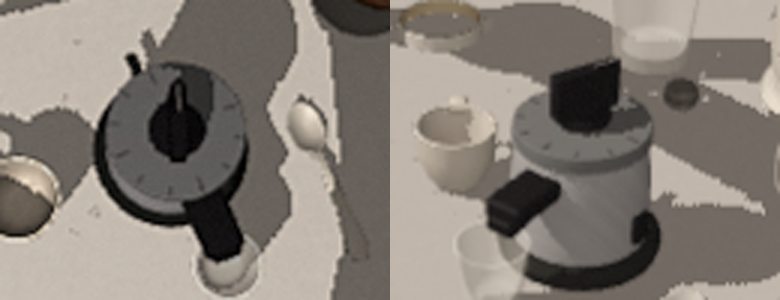

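View pics/z1.png

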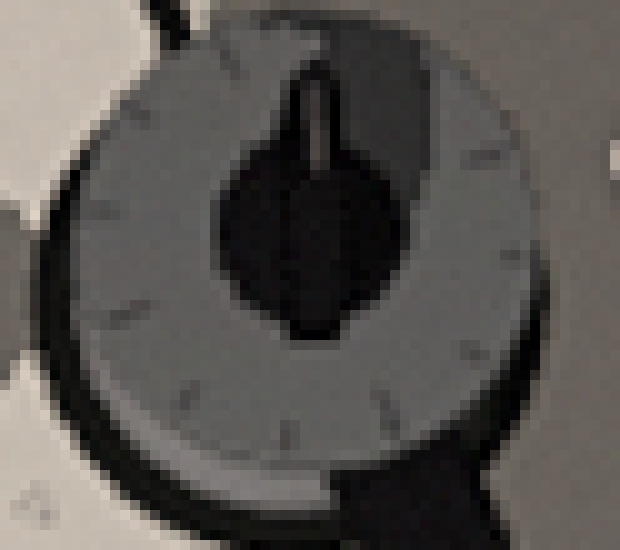

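```bash
python3 - <<'E'
from h import *
im=cv2.imread("pics/top0.png");hsv=cv2.cvtColor(im,cv2.COLOR_BGR2HSV)
nose=onz("top",318+31.6,235+6.2-.3,145);tail=onz("top",318+31.3,235+33.8-.3,146)
print("nose",nose,"tail",tail,np.linalg.norm(nose-tail))
d=(nose-tail)[:2];d/=np.linalg.norm(d);yaw=np.arctan2(d[1],d[0]);print("yaw",yaw,"axis",nose[:2]-30*d, tail[:2]+24*d)
# bright line ends
for a,b in((31.6,8),(31.8,17)): print(onz("top",318+a,235+b,146))
# hub disc: extremes at zoom x 21.3..41.2 row 23 ; disc z112
print("disc",onz("top",318+21.6,235+23,112),onz("top",318+40.9,235+23,112))
# grey top
L=onz("top",318+7.3,235+23,104);Rr=onz("top",318+53.5,235+23,104);B=onz("top",318+32,235+46.3,104);print(L,Rr,B)
# side view check
for P in([*nose[:2],145],[*(nose[:2]-30*d),146],[*(nose[:2]-54*d),146]): print(proj("side",[P]))
# spout
for u,v in((290+195/3,215+210/3),(290+240/3,215+250/3),(290+210/3,215+260/3)): print("spout",onz("top",u,v,84))
for nm,u,v,z in(("spoon",392,255,13),("mug",295,281,52),("mill",358,177,90),("spice",463,222,106),("knob",292,190,18),("tape",200,241,14),("kettle",312,90,180),("kettle handle",355,125,120),("can",419,197,90),("glass2",256,170,90),("faucet",262,45,300)):print(nm,onz("top",u,v,z).round())
E
```

```text
nose [592.00012692  28.68733494 145.        ] tail [535.83210958  28.73620723 146.        ] 56.176939763456325
yaw -0.0008701086231246531 axis [562.00013828  28.71343819] [559.83210049  28.71532462]
[587.5023914   28.68805535 146.        ]
[569.15683016  28.09351882 146.        ]
disc [561.91690224  47.51455144 112.        ] [562.70752591   7.5101457  112.        ]
[562.57746306  77.24386826 104.        ] [564.48664056 -19.35021501 104.        ] [514.72807275  25.05942617 104.        ]
[[336.49032737 239.83763912]]
[[323.74424493 242.71853089]]
[[313.25193834 245.43867378]]
spout [509.19985317  13.4561113   84.        ]
spout [481.78236104 -18.28893138  84.        ]
spout [474.37455512   2.66316031  84.        ]
spoon [587. -75.  13.]
mug [518. 143.  52.]
mill [746.   9.  90.]
spice [ 645. -212.  106.]
knob [736. 160.  18.]
tape [611. 370.  14.]
kettle [902. 111. 180.]
kettle handle [854.  18. 120.]
can [ 703. -124.   90.]
glass2 [758. 234.  90.]
faucet [922. 199. 300.]
```

Request:
{"api": "apply_moves", "payload": {"increments": [-1,8,-12,0,0,0,0.01,-1,28,-42,0,0,0,0.02,-1,55,-82,0,0,0,0.04,-1,82,-122,0,0,0,0.06,-1,109,-162,0,0,0,0.08,-1,136,-202,0,0,0,0.1,-1,163,-242,0,0,0,0.12,-1,190,-282,0,0,0,0.14,-1,217,-322,0,0,0,0.16,-1,244,-362,0,0,0,0.18,-1,271,-402,0,0,0,0.2,-1,298,-442,0,0,0,0.22,-1,325,-482,0,0,0,0.24,-1,352,-522,0,0,0,0.24,-1,376,-558,0,0,0,0.24,-1,395,-585,0,0,0,0.241,-1,406.4,-602.5,0,0,0,0.241,-1,406.4,-602.5,0,0,0,0.241], "grip_force": 20}}

```text
time_s: 1.9
position: [562.5, 24.1, 404.6]
tool_rot: [[-1.0, 0.007, 0.0], [0.007, 1.0, -0.002], [-0.0, -0.002, -1.0]]
wrist_force: [0.2, -1.1, 1.0]
opening: 85.3
```

```bash
cat > s.py <<'E'
from h import *
s=read_state();R=s["tool_rot"];print("t",s["time_s"],"q",np.round(s["qpos"],3),"pos",np.round(s["position"],1),"yaw_y",round(float(np.arctan2(R[1][1],R[0][1])),4),"z",np.round(np.array(R)[:,2],3),"F",np.round(s["wrist_force"],2),"T",np.round(s["ft_torque"],3),"tau7",np.round(s["tau"][6],3),"op",round(float(s["opening"]),2))
E
python3 s.py
```

```text
t 1.9 q [-0.309  0.392  0.24   1.786 -0.107  0.976  1.537] pos [562.5  24.1 404.6] yaw_y 1.5642 z [ 0.    -0.002 -1.   ] F [ 0.21 -1.05  0.96] T [-0.002 -0.017  0.019] tau7 0.364 op 85.3
```

Request:
{"api": "apply_moves", "payload": {"increments": [-1,0,0,-20,0,0,0,-1,0,0,-45,0,0,0,-1,0,0,-60,0,0,0,-1,0,0,-60,0,0,0,-1,0,0,-60,0,0,0]}}

```text
time_s: 2.4
position: [561.6, 28.8, 345.0]
tool_rot: [[-1.0, 0.0, -0.0], [0.0, 1.0, 0.0], [0.0, 0.0, -1.0]]
wrist_force: [1.2, -0.1, -0.2]
opening: 85.3
```

```bash
python3 s.py; python3 - <<'E'
from h import *
a=snap("side","s1.png");b=snap("top","t1.png")
c=lambda im,x,y:cv2.resize(im[y:y+130,x:x+130,::-1],None,fx=3,fy=3,interpolation=cv2.INTER_CUBIC)
cv2.imwrite("pics/z2.png",np.hstack([c(b,285,200),c(a,255,190)]))
E
```

```text
t 2.4 q [-0.3    0.467  0.22   1.837 -0.131  0.852  1.555] pos [561.6  28.8 345. ] yaw_y 1.5706 z [-0.  0. -1.] F [ 1.22 -0.11 -0.24] T [ 0.027 -0.044 -0.03 ] tau7 0.008 op 85.35
```

View pics/z2.png

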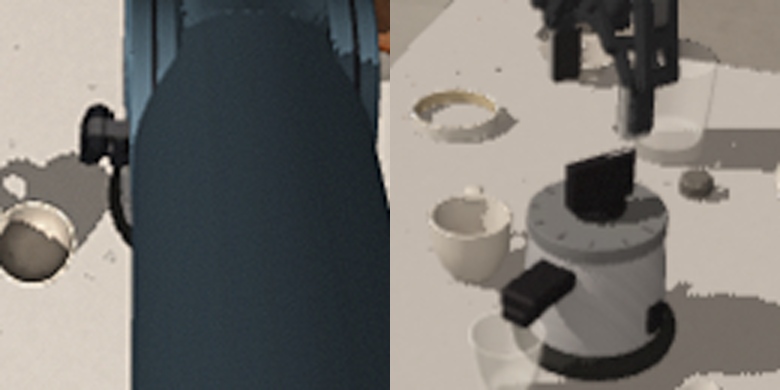

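The open fingers (crop about (565,60) and (640,125)) straddle the bar, whose flat faces them, so I'll descend and close.

Request:
{"api": "apply_moves", "payload": {"increments": [-1,0,0,-20,0,0,0,-1,0,0,-45,0,0,0,-1,0,0,-54,0,0,0,-1,0,0,-54,0,0,0,-1,0,0,-54,0,0,0,1,0,0,-54,0,0,0,1,0,0,-54,0,0,0,1,0,0,-54,0,0,0,1,0,0,-54,0,0,0,1,0,0,-54,0,0,0,1,0,0,-54,0,0,0,1,0,0,-54,0,0,0,1,0,0,-54,0,0,0,1,0,0,-54,0,0,0], "grip_force": 30}}

```text
time_s: 3.9
position: [562.2, 29.4, 291.0]
tool_rot: [[-1.0, 0.0, 0.001], [0.0, 1.0, 0.001], [-0.001, 0.001, -1.0]]
wrist_force: [-0.2, 4.6, 4.7]
opening: 11.6
```

```bash
python3 s.py; python3 - <<'E'
from h import *
a=snap("side","s2.png")
cv2.imwrite("pics/z3.png",cv2.resize(a[190:320,245:405,::-1],None,fx=4,fy=4,interpolation=cv2.INTER_CUBIC))
E
```

```text
t 3.9 q [-0.284  0.546  0.201  1.868 -0.155  0.742  1.574] pos [562.2  29.4 291. ] yaw_y 1.5706 z [ 0.001  0.001 -1.   ] F [-0.19  4.6   4.68] T [1.146 0.196 0.034] tau7 -0.053 op 11.62
```

View pics/z3.png

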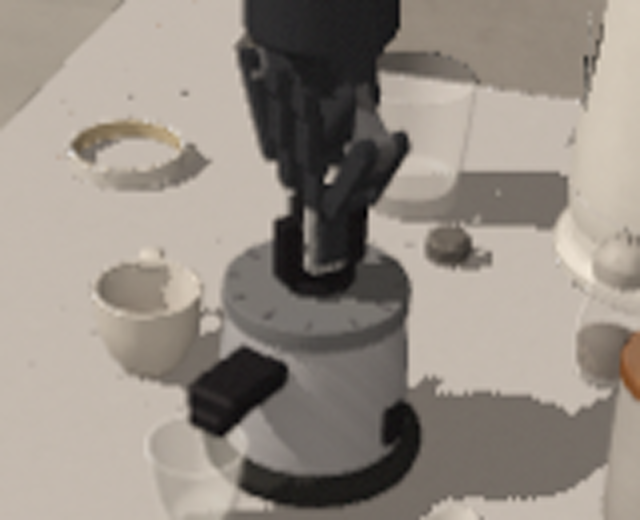

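The bar is gripped: the opening is 11.6 mm and the pads sit on the flats at crop (320,250). The first 0.6 rad is sure to be free.

Request:
{"api": "apply_moves", "payload": {"increments": [1,0,0.5,0,0,0,-0.06,1,0,0.5,0,0,0,-0.12,1,0,0.5,0,0,0,-0.18,1,0,0.5,0,0,0,-0.24,1,0,0.5,0,0,0,-0.3,1,0,0.5,0,0,0,-0.36,1,0,0.5,0,0,0,-0.42,1,0,0.5,0,0,0,-0.48,1,0,0.5,0,0,0,-0.54,1,0,0.5,0,0,0,-0.6]}}

```text
time_s: 4.95
position: [562.3, 30.4, 290.8]
tool_rot: [[-0.824, 0.566, 0.001], [0.566, 0.824, 0.002], [0.0, 0.002, -1.0]]
wrist_force: [1.0, 6.8, 2.4]
opening: 11.4
```

```bash
python3 s.py
```

```text
t 4.95 q [-0.401  0.563  0.356  1.875 -0.278  0.751  1.078] pos [562.3  30.4 290.8] yaw_y 0.9687 z [ 0.001  0.002 -1.   ] F [1.   6.84 2.37] T [ 1.556 -0.118  0.085] tau7 0.573 op 11.42
```

Request:
{"api": "apply_moves", "payload": {"increments": [1,0,1,0,0,0,-0.06,1,0,1,0,0,0,-0.12,1,0,1,0,0,0,-0.18,1,0,1,0,0,0,-0.18]}}

```text
time_s: 5.35
position: [562.5, 30.9, 290.7]
tool_rot: [[-0.71, 0.705, 0.001], [0.705, 0.71, 0.001], [-0.0, 0.001, -1.0]]
wrist_force: [1.3, 5.6, 1.4]
opening: 11.6
```

```bash
python3 s.py
```

```text
t 5.35 q [-0.437  0.571  0.403  1.876 -0.315  0.755  0.929] pos [562.5  30.9 290.7] yaw_y 0.7891 z [ 0.001  0.001 -1.   ] F [1.29 5.61 1.41] T [ 1.265 -0.286 -0.016] tau7 -0.426 op 11.57
```

Request:
{"api": "apply_moves", "payload": {"increments": [1,0,0.5,0,0,0,-0.04,1,0,0.5,0,0,0,-0.08,1,0,0.5,0,0,0,-0.12]}}

```text
time_s: 5.65
position: [562.6, 31.2, 290.7]
tool_rot: [[-0.62, 0.784, 0.002], [0.784, 0.62, 0.001], [-0.001, 0.002, -1.0]]
wrist_force: [2.8, 4.3, 0.6]
opening: 11.6
```

```bash
python3 s.py
```

```text
t 5.65 q [-0.46   0.576  0.434  1.878 -0.34   0.759  0.831] pos [562.6  31.2 290.7] yaw_y 0.6689 z [ 0.002  0.001 -1.   ] F [2.78 4.3  0.56] T [ 1.182 -0.408  0.101] tau7 0.358 op 11.61
```

Request:
{"api": "apply_moves", "payload": {"increments": [1,0,0.3,0,0,0,-0.04,1,0,0.3,0,0,0,-0.08,1,0,0.3,0,0,0,-0.12]}}

```text
time_s: 5.95
position: [562.7, 31.4, 290.7]
tool_rot: [[-0.522, 0.853, 0.002], [0.853, 0.522, 0.0], [-0.001, 0.002, -1.0]]
wrist_force: [3.9, 5.0, -0.4]
opening: 11.4
```

```bash
python3 s.py
```

```text
t 5.95 q [-0.483  0.583  0.465  1.879 -0.366  0.763  0.732] pos [562.7  31.4 290.7] yaw_y 0.5488 z [ 0.002  0.    -1.   ] F [ 3.9   4.96 -0.36] T [ 1.1   -0.596  0.052] tau7 0.357 op 11.41
```

Torque still reads as friction only (0.05–0.1), so I'll continue.

Request:
{"api": "apply_moves", "payload": {"increments": [1,0.2,0.3,0,0,0,-0.04,1,0.2,0.3,0,0,0,-0.08,1,0.2,0.3,0,0,0,-0.12]}}

```text
time_s: 6.25
position: [562.9, 31.6, 290.7]
tool_rot: [[-0.416, 0.909, 0.002], [0.909, 0.416, 0.0], [-0.001, 0.002, -1.0]]
wrist_force: [3.0, 3.6, -2.6]
opening: 11.4
```

```bash
python3 s.py
```

```text
t 6.25 q [-0.506  0.589  0.497  1.879 -0.391  0.768  0.634] pos [562.9  31.6 290.7] yaw_y 0.4288 z [ 0.002  0.    -1.   ] F [ 3.03  3.62 -2.55] T [ 1.013 -0.676  0.083] tau7 0.356 op 11.36
```

Request:
{"api": "apply_moves", "payload": {"increments": [1,0.2,0.2,0,0,0,-0.05,1,0.2,0.2,0,0,0,-0.1]}}

```text
time_s: 6.45
position: [563.0, 31.7, 290.6]
tool_rot: [[-0.322, 0.947, 0.002], [0.947, 0.322, 0.0], [-0.001, 0.002, -1.0]]
wrist_force: [2.9, 4.2, -2.6]
opening: 11.5
```

```bash
python3 s.py
```

```text
t 6.45 q [-0.524  0.596  0.523  1.88  -0.413  0.772  0.553] pos [563.   31.7 290.6] yaw_y 0.3284 z [ 0.002  0.    -1.   ] F [ 2.9   4.17 -2.6 ] T [ 0.978 -0.67   0.036] tau7 0.466 op 11.5
```

Request:
{"api": "apply_moves", "payload": {"increments": [1,0.2,0.2,-0.3,0,0,-0.04,1,0.2,0.2,-0.3,0,0,-0.08,1,0.2,0.2,-0.3,0,0,-0.12]}}

```text
time_s: 6.75
position: [563.3, 31.8, 290.6]
tool_rot: [[-0.207, 0.978, 0.002], [0.978, 0.207, 0.0], [-0.0, 0.002, -1.0]]
wrist_force: [2.8, 2.9, 0.3]
opening: 11.5
```

```bash
python3 s.py
```

```text
t 6.75 q [-0.546  0.604  0.554  1.881 -0.439  0.778  0.455] pos [563.3  31.8 290.6] yaw_y 0.2086 z [ 0.002  0.    -1.   ] F [2.81 2.89 0.31] T [ 0.922 -0.562  0.121] tau7 0.359 op 11.51
```

Request:
{"api": "apply_moves", "payload": {"increments": [1,0.2,0.2,0,0,0,-0.04,1,0.2,0.2,0,0,0,-0.08]}}

```text
time_s: 6.95
position: [563.5, 31.9, 290.5]
tool_rot: [[-0.128, 0.992, 0.002], [0.992, 0.128, -0.0], [-0.0, 0.002, -1.0]]
wrist_force: [3.1, 3.2, -0.5]
opening: 11.7
```

```bash
python3 s.py
```

```text
t 6.95 q [-0.561  0.609  0.574  1.881 -0.456  0.783  0.39 ] pos [563.5  31.9 290.5] yaw_y 0.1286 z [ 0.002 -0.    -1.   ] F [ 3.12  3.15 -0.5 ] T [ 0.872 -0.527  0.093] tau7 0.356 op 11.66
```

Request:
{"api": "apply_moves", "payload": {"increments": [1,0.2,0.2,0,0,0,-0.04,1,0.2,0.2,0,0,0,-0.08,1,0.2,0.2,0,0,0,-0.12]}}

```text
time_s: 7.25
position: [563.7, 32.0, 290.5]
tool_rot: [[-0.009, 1.0, 0.002], [1.0, 0.009, -0.0], [-0.0, 0.002, -1.0]]
wrist_force: [2.5, 2.8, -0.9]
opening: 11.8
```

```bash
python3 s.py
```

```text
t 7.25 q [-0.582  0.618  0.605  1.882 -0.483  0.789  0.293] pos [563.7  32.  290.5] yaw_y 0.0086 z [ 0.002 -0.    -1.   ] F [ 2.55  2.8  -0.92] T [ 0.808 -0.704  0.141] tau7 0.279 op 11.81
```

Request:
{"api": "apply_moves", "payload": {"increments": [1,0.1,0.1,0,0,0,-0.04,1,0.1,0.1,0,0,0,-0.08]}}

```text
time_s: 7.45
position: [564.0, 32.0, 290.5]
tool_rot: [[0.071, 0.997, 0.002], [0.997, -0.071, -0.001], [-0.001, 0.002, -1.0]]
wrist_force: [3.9, 3.0, -2.8]
opening: 11.4
```

```bash
python3 s.py
```

```text
t 7.45 q [-0.596  0.625  0.626  1.882 -0.5    0.794  0.228] pos [564.   32.  290.5] yaw_y -0.071 z [ 0.002 -0.001 -1.   ] F [ 3.91  3.   -2.82] T [ 0.719 -0.767  0.305] tau7 0.148 op 11.44
```

The torque has climbed 0.14 → 0.305 N m, so this is burr contact. I'll go a touch further and hold.

Request:
{"api": "apply_moves", "payload": {"increments": [1,0,0,0,0,0,-0.01,1,0,0,0,0,0,-0.02,1,0,0,0,0,0,-0.02,1,0,0,0,0,0,-0.02,1,0,0,0,0,0,-0.02]}}

```text
time_s: 7.95
position: [564.0, 32.0, 290.5]
tool_rot: [[0.089, 0.996, 0.002], [0.996, -0.089, -0.001], [-0.001, 0.003, -1.0]]
wrist_force: [5.8, 2.1, -3.0]
opening: 11.5
```

```bash
python3 s.py
```

```text
t 7.95 q [-0.599  0.626  0.631  1.882 -0.504  0.795  0.214] pos [564.   32.  290.5] yaw_y -0.0889 z [ 0.002 -0.001 -1.   ] F [ 5.79  2.12 -2.97] T [ 0.639 -0.933  0.228] tau7 -0.247 op 11.51
```

Request:
{"api": "apply_moves", "payload": {"increments": [1,0,0,0,0,0,-0.01,1,0,0,0,0,0,-0.02,1,0,0,0,0,0,-0.03]}}

```text
time_s: 8.25
position: [564.1, 32.0, 290.5]
tool_rot: [[0.119, 0.993, 0.003], [0.993, -0.119, -0.001], [-0.001, 0.003, -1.0]]
wrist_force: [5.5, 2.3, -2.6]
opening: 11.2
```

```bash
python3 s.py
```

```text
t 8.25 q [-0.605  0.628  0.638  1.882 -0.511  0.796  0.189] pos [564.1  32.  290.5] yaw_y -0.1191 z [ 0.003 -0.001 -1.   ] F [ 5.49  2.29 -2.58] T [ 0.66  -1.041  0.378] tau7 -0.24 op 11.21
```

Request:
{"api": "apply_moves", "payload": {"increments": [1,0,0,0,0,0,0,1,0,0,0,0,0,0,1,0,0,0,0,0,0]}}

```text
time_s: 8.55
position: [564.1, 32.0, 290.5]
tool_rot: [[0.118, 0.993, 0.003], [0.993, -0.118, -0.001], [-0.001, 0.003, -1.0]]
wrist_force: [4.6, 3.0, -3.6]
opening: 11.2
```

```bash
python3 s.py; python3 - <<'E'
from h import *
a=snap("side","s3.png")
cv2.imwrite("pics/z4.png",cv2.resize(a[190:320,245:405,::-1],None,fx=4,fy=4,interpolation=cv2.INTER_CUBIC))
E
python3 s.py
```

```text
t 8.55 q [-0.605  0.628  0.638  1.882 -0.51   0.796  0.19 ] pos [564.1  32.  290.5] yaw_y -0.1187 z [ 0.003 -0.001 -1.   ] F [ 4.59  2.99 -3.59] T [ 0.685 -1.055  0.311] tau7 -0.301 op 11.25
t 8.6 q [-0.604  0.628  0.638  1.882 -0.51   0.796  0.19 ] pos [564.   32.  290.5] yaw_y -0.1188 z [ 0.003 -0.001 -1.   ] F [ 6.4   2.83 -2.79] T [ 0.676 -1.014  0.276] tau7 -0.302 op 11.83
```

View pics/z4.png

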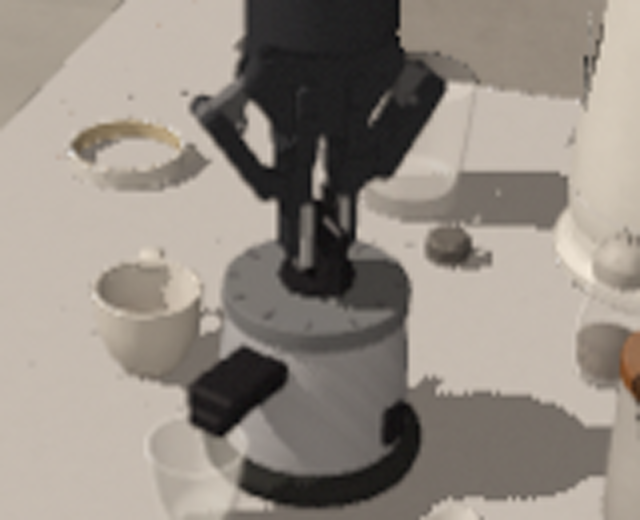

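Held at about 0.3 N m for well over 0.2 s, with the bar in the crop at (315,240) in line with the pads. Burrs meet at tool yaw ≈ +0.02, so I'll back off 1.71 rad from here.

Request:
{"api": "apply_moves", "payload": {"increments": [1,0,0,0,0,0,0.05,1,0,0,0,0,0,0.13,1,0,0,0.1,0,0,0.22,1,0,0,0.1,0,0,0.32,1,0,0,0.2,0,0,0.42,1,0,0,0.2,0,0,0.52,1,0,0,0.2,0,0,0.62,1,0,0,0.3,0,0,0.72,1,0,0,0.3,0,0,0.82,1,0,0,0.3,0,0,0.82]}}

```text
time_s: 9.6
position: [563.0, 31.5, 290.7]
tool_rot: [[-0.645, 0.764, -0.0], [0.764, 0.645, -0.0], [0.0, -0.0, -1.0]]
wrist_force: [0.6, 1.8, 2.5]
opening: 11.5
```

```bash
python3 s.py
```

```text
t 9.6 q [-0.454  0.576  0.426  1.875 -0.332  0.761  0.855] pos [563.   31.5 290.7] yaw_y 0.7008 z [-0. -0. -1.] F [0.58 1.85 2.52] T [ 0.388 -0.016  0.056] tau7 0.77 op 11.48
```

Request:
{"api": "apply_moves", "payload": {"increments": [1,0,0,0,0,0,0.07,1,0,0,0,0,0,0.16,1,0,0,0,0,0,0.26,1,0,0,0,0,0,0.36,1,0,0,0,0,0,0.46,1,0,0,0,0,0,0.56,1,0,0,0,0,0,0.66,1,0,0,0,0,0,0.74,1,0,0,0,0,0,0.81,1,0,0,0,0,0,0.86,1,0,0,0,0,0,0.89,1,0,0,0,0,0,0.89,1,0,0,0,0,0,0.89]}}

```text
time_s: 10.9
position: [562.7, 30.4, 290.9]
tool_rot: [[-1.0, -0.015, -0.001], [-0.015, 1.0, -0.002], [0.001, -0.002, -1.0]]
wrist_force: [-3.1, -1.6, 8.5]
opening: 11.6
```

```bash
python3 s.py
```

```text
t 10.9 q [-0.285  0.547  0.198  1.865 -0.149  0.745  1.581] pos [562.7  30.4 290.9] yaw_y 1.5861 z [-0.001 -0.002 -1.   ] F [-3.08 -1.55  8.48] T [-0.287  0.674  0.098] tau7 -0.031 op 11.64
```

Request:
{"api": "apply_moves", "payload": {"increments": [-1,0,0,0,0,0,0,-1,0,0,0,0,0,0,-1,0,0,0,0,0,0,-1,0,0,0,0,0,0,-1,0,0,0,0,0,0,-1,0,0,0,0,0,0,-1,0,0,0,0,0,0,-1,0,0,0,0,0,0,-1,0,0,15,0,0,0,-1,0,0,50,0,0,0,-1,0,0,90,0,0,0,-1,0,0,120,0,0,0,-1,0,0,120,0,0,0]}}

```text
time_s: 12.2
position: [564.6, 31.8, 416.4]
tool_rot: [[-1.0, -0.019, 0.009], [-0.019, 1.0, 0.001], [-0.009, 0.001, -1.0]]
wrist_force: [0.7, 0.5, 0.1]
opening: 85.3
```

```bash
python3 s.py
```

```text
t 12.2 q [-0.318  0.38   0.234  1.771 -0.104  0.993  1.546] pos [564.6  31.8 416.4] yaw_y 1.5896 z [ 0.009  0.001 -1.   ] F [0.68 0.46 0.13] T [ 0.033 -0.019 -0.035] tau7 -0.072 op 85.29
```

Request:
{"api": "apply_moves", "payload": {"increments": [-1,-10,20,0,0,0,0,-1,-30,60,0,0,0,0,-1,-50,100,0,0,0,0,-1,-70,140,0,0,0,0,-1,-90,180,0,0,0,0,-1,-110,220,0,0,0,0,-1,-120,250,0,0,0,0,-1,-130,280,0,0,0,0,-1,-130,280,0,0,0,0,-1,-130,280,0,0,0,0]}}

```text
time_s: 13.2
position: [432.8, 312.3, 410.8]
tool_rot: [[-1.0, -0.021, 0.0], [-0.021, 1.0, -0.0], [0.0, -0.0, -1.0]]
wrist_force: [-0.2, -0.5, 0.6]
opening: 85.3
```

```bash
python3 s.py; python3 - <<'E'
from h import *
snap("side","s4.png");b=snap("top","t4.png")
cv2.imwrite("pics/z5.png",cv2.resize(b[235:290,318:380,::-1],None,fx=10,fy=10,interpolation=cv2.INTER_NEAREST))
E
```

```text
t 13.2 q [-0.796  0.331  0.107  1.846 -0.042  0.967  0.92 ] pos [432.8 312.3 410.8] yaw_y 1.5914 z [ 0. -0. -1.] F [-0.17 -0.54  0.56] T [-0.046 -0.05  -0.005] tau7 -0.062 op 85.26
```

View pics/z5.png

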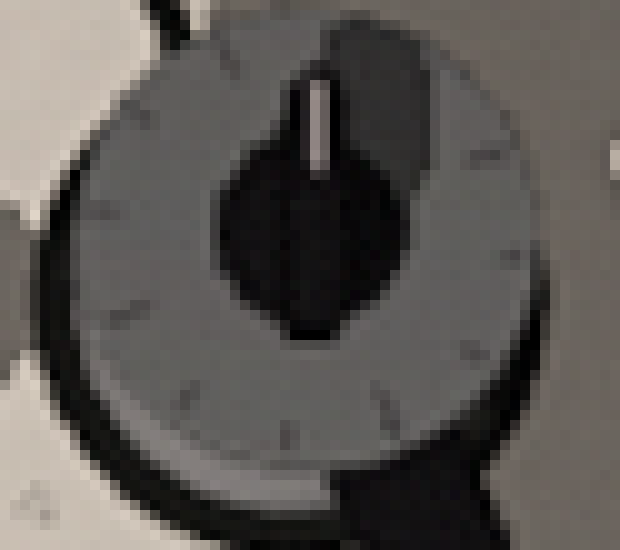

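View pics/t4.png

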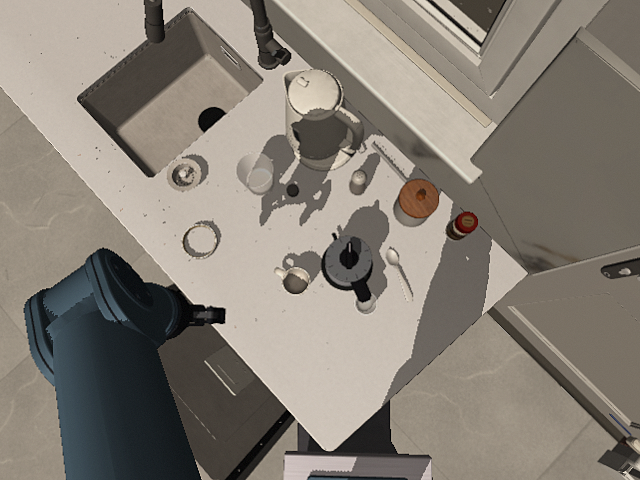

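The bar's line is at crop (318,80)–(318,170), i.e. yaw ≈ 0 to 0.02. That agrees with burrs meeting at about −1.55 plus a quarter turn. The objects are at their earlier pixels and the arm is clear.

```bash
python3 -c "
from plant import ticket
print(ticket.hand_in())"
```

```text
the job is handed in; nothing more can be done
None
```

I turned the adjuster clockwise until the burrs met and it came up snug, backed it off about a quarter turn, let go, and handed the job in at about 13 s of the 54 s. The hand-in reports no verdict.

- **Snug:** Turning torque read about 0.04–0.12 N m until the burrs met, roughly 1.55 rad clockwise of the start. It then climbed to a peak reading of 0.38 N m and stayed at 0.23–0.31 N m for more than half a second. That is well under the 0.8 N m damage limit.
- **Back-off:** The tool finished 1.57 rad (about 90°) anticlockwise of where I judged the burrs to meet. My estimates of the meeting point varied by about 0.04 rad (2–3°), against the allowed 25°. In the last top picture the bright line is back near its starting direction, which fits.
- **Surroundings:** In the last top picture I saw no shift in the objects around the grinder. I judged that by eye and did not measure it. The open gripper is well clear.
- **Disagreement:** I first placed the axis at about (562, 28.5) mm. Sideways force of up to 7 N while turning suggested it lay 2–3 mm further in +y, so I corrected as I went. The upward force at the end of the back-off, before release, was 8.5 N.

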